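# Close the serving hatch with the hook pole

### The arm

A 7-joint arm with a two-finger parallel gripper is mounted at the origin on the work surface. World frame = base frame: x ahead of the robot, y to its left, z up, the work surface at z = 0. Lengths are in m, angles in rad, forces in N, time in s.
With the tool pointing down it reaches from about 0.425 to 0.875 m from the base axis. Payload 4.7 kg.
Tool frame: the origin (TCP) lies at the very end of the fingers, on their centre line; the grasp point (between the pads) lies 19 mm behind it; z points along the fingers, y is the line along which they close (so a half turn about z gives the same grasp; the last joint's range is limited). The gripper opens to 87 mm and grips with 3 to 60 N. Pads are 19 mm wide; open, the fingers measure 117 mm over their backs; the gripper's body (75 mm by 190 mm) begins 51 mm behind the grasp point.
Start: joints at [-1.314, 0.321, -0.07, 1.45, 0.023, 1.371, -0.057], TCP at [0.156, 0.631, 0.223] pointing down, gripper open.
Joint ranges: [-2.86, 2.86], [-0.3, 2.09], [-1.38, 1.24], [0.06, 2.45], [-1.56, 4.7], [0.09, 2.05], [-2.69, 2.69]. Speed limits (rad/s): [2.57, 2.57, 3.14, 3.14, 3.14, 3.14, 3.14].

### API

Orientations are given as a rotation vector (axis times angle).
In Python, from bench import ctrl, imaging, ticket gives the robot as it stands.
- The arm moves only by the tool jog_arm, never from a script. Its argument "rows" is text: rows parted by semicolons, each of 7 numbers parted by spaces: the shift along the tool's x, y, z in cm, then the turn, a rotation vector about the tool's x, y, z in rad, then the closure, from -1 (fully open) to 1 (shut), so that 0 is half open. A call has 1 to 5 rows; each row shifts and turns the commanded pose from where the row before left it, along the tool's axes as they then stand; what a row does not reach is not made up. A row lasts 1/8 s, in which the tool goes at most 62.5 mm and 10.7 degrees, less where a joint would pass 70% of its speed; a pose out of reach is approached as far as the arm can. A call with a gripper value outside its range is refused whole. The fingers move at their own pace and stop on an object; "force" is the grip in N (left out, the last holds). Time passes only in rows, so rows that do not move let the fingers close. It gives the time, the measured TCP pose, the force, the opening and the grip force at its end, in the units of the state.
- ctrl.get_state(): the state, without advancing time (a new reading comes with each control period).
- imaging.get_image(name): name is "scene" or "top" or "wrist"; returns a dict with "img" (480x640x3 uint8, blue, green, red), "vertical_fov" (degrees; the focal length in pixels is half the picture's height over the tangent of half this angle, whatever the lens; pixels are square), "cx", "cy" (the principal point, pixels), "origin" and "orientation" of the camera in the world. Camera axes: x right, y down, z forward; pixel columns grow to the right and rows downward; lengths in m; the calibration is good to about 2 mm. A picture is of the moment at which its call begins. There is no depth.
- ticket.close_job(): hands the job in; it is judged then, once.
The state is a dict: "time": time; "joint_positions": joint angles; "qd": joint speeds; "joint_torque": joint torques, N m; "position": TCP position; "tool_rot": TCP orientation; "ft_force": force on the tool from outside, world axes, zero at the start; "torque": the same for the moment, N m; "grip_width": opening from 0.0 (shut) to 1.0 (fully open); "grip_force": force on a finger pad.
Only numpy, scipy, OpenCV 4.12 (cv2) and the standard library are available. Lean on these libraries where they do the work, as an engineer would, in place of code of your own. Each camera call takes 0.05 s, during which the arm holds its last target. There are 200 camera calls.

### The job

Close the pantry's serving hatch for the day: take the hook pole from its tray, put its hook through the ring on the raised sash and pull the sash gently all the way down onto the sill. Then unhook the pole, leaving the sash fully shut, and lay it flat back inside its tray. Touch the hatch with the pole only, never with the gripper or arm, and leave the carton, cans and jar where they stand.

Things in the scene. Friction and masses are not known exactly. Their poses are not given: they have to be found in the camera images.
- frame: Fixed aluminium hatch frame, 400 mm wide (its y), 420 mm high; origin on the table under its middle; x points squarely through the hatch away from the robot, z up. Two posts, head beam, 20 mm sill, fixed clear pane in the upper half; on that pane's robot side a clear sash with aluminium rails (326 wide, 150 high, 16 mm thick) slides vertically in the frame's middle plane (x = -8 to 8 mm).
- sash (a joint): Height of the sash in m: 0 = fully shut, resting on the sill; 0.16 = fully up. It starts raised 0.11 to 0.155. It stays wherever it is left: about 4 N pulls it down, about 10 N pushes it up, a little more when fast.
- ring (a point): Centre of the dark steel ring standing out from the sash's top rail, mid-width, 45 mm off its robot-side face. The ring is upright and square to the sash: its hole runs sideways along the frame's y, so the hook goes in from the side. Inner diameter 56 mm, bar 8 mm, short 12 mm thick stem. Its height over the table is 150 mm plus the sash's height. Axes as the frame's.
- pole: Loose hook pole, 160 g, lying flat. Wooden handle 140 long, 26 wide, 30 mm high, then an 8 mm steel rod in line, bent at a right angle at its end into a hook finger with a 16 mm ball tip. Origin: centre of the handle's underside; x along the pole to the hook, y the way the finger points, z up. Handle x = -70 to 70, collar to 82 mm; rod and finger in the plane z = 15 mm.
- pole_grip (a point): Good place to grip the handle, near the pole's centre of mass: x = 30, y = 0, z = 15 mm in the pole's frame.
- pole_bend (a point): The right-angled bend at the end of the rod: x = 150, y = 0, z = 15 mm in the pole's frame.
- pole_tip (a point): Centre of the ball at the hook finger's tip: x = 150, y = 45, z = 15 mm in the pole's frame.
- tray: Low open plywood tray, fixed to the table, 290 mm (its x) by 170 mm (its y), walls 18 mm high and 5 mm thick, floor 5 mm thick; origin at the centre of its underside. It lies to the left or the right and the pole starts in it.
- carton: Bystander: open cardboard carton of cans, 240 x 160 mm, 106 mm high; origin under its centre.
- can_big: Bystander: food can 74 mm in diameter, 110 mm high, standing to the right; origin under its centre.
- can_small: Bystander: food can 66 mm in diameter, 75 mm high, just beyond the hatch; origin under its centre.
- jar: Bystander: jar 70 mm in diameter, 110 mm high, standing to the left; origin under its centre.

How it is judged:
By the outcome, as a careful person would: the job done as asked, in the order asked, and still so for the second after the job is handed in, with the robot touching nothing.
It also fails if it takes over 58 s, if anything falls off the work surface, if the arm or the gripper's body presses on something with over 40 N, if the wrist force passes 120 N, or if a joint passes its speed limit or range.

## Working session

There is one attempt and no reset: what is moved stays moved. The work goes in short steps, Python scripts to look and compute and a tool call to move; the robot and the scene stay as the last step left them, time stands still between calls to the robot, and variables do not carry over. Pictures are saved under pics/ and viewed, at most 10 in all, crops included, and the job is handed in when it is done.

Besides the shell and the picture viewer there is one more tool, called in YAML: its name, and indented under it one key for each argument. jog_arm: Moves the arm, as the interface text tells. Its arguments: {"type":"object","properties":{"rows":{"type":"string"},"force":{"type":"number"}},"required":["rows"]}

```bash
ls; mkdir -p pics; python3 - <<'E'
from bench import ctrl, imaging
import cv2,numpy as np,pickle
s=ctrl.get_state();print(s['time'],s['position'],s['tool_rot'],s['grip_width'])
ims={}
for n in("scene","top"):
    d=imaging.get_image(n);ims[n]=d;cv2.imwrite(f"pics/{n}0.png",d["img"]);print(n,d["vertical_fov"],d["cx"],d["cy"],d["origin"],d["orientation"])
pickle.dump(ims,open("ims0.pkl","wb"))
E
```

```text
pics
0.0 [0.15616421 0.6304002  0.22147224] [-3.80313418e-01 -3.11835919e+00  2.98857258e-03] 0.9976105697148825
scene 56.256057051863706 316.60179950467 236.62133987204163 [ 0.81360111 -0.51183676  1.0008419 ] [-2.52736192 -0.4948385   0.13617067]
top 57.509876818762145 320.7529519941705 239.78643640466024 [ 4.61126939e-01 -1.11843242e-03  1.25060598e+00] [-2.19000173  2.15760264 -0.13274407]
```

View pics/scene0.png

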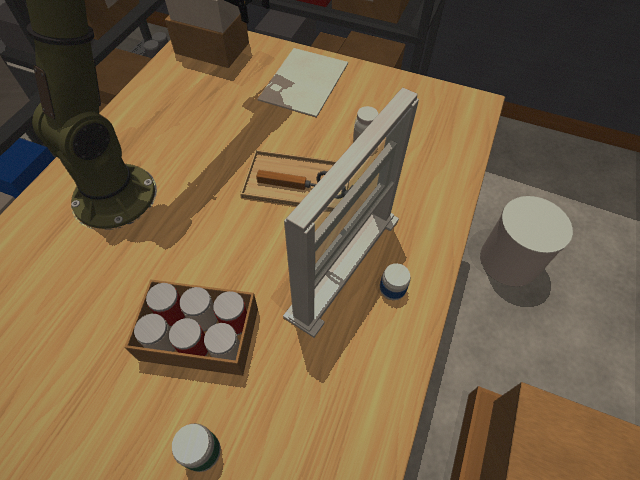

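View pics/top0.png

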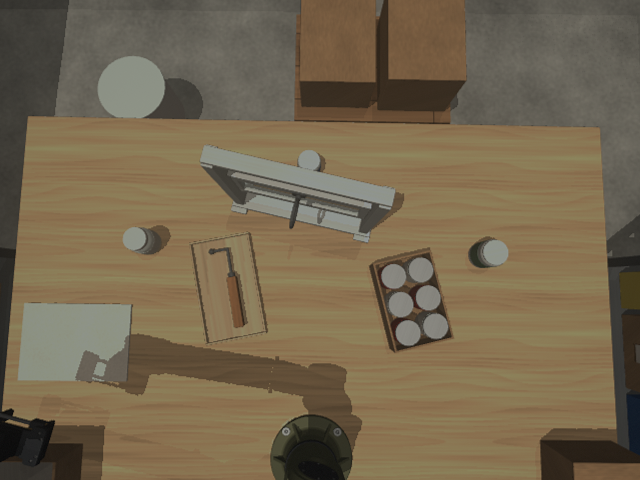

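The scene view shows the tray and pole left of the hatch, the carton to the right front. In the top view the pole handle is at about (237,300), bend (229,250), tip (213,251), ring near (295,210), head beam from (205,155) to (392,195). I'll zoom in.

```bash
cat > h.py <<'E'
import numpy as np,cv2,pickle
from scipy.spatial.transform import Rotation as R
def ray(d,p):
    f=240/np.tan(np.radians(d["vertical_fov"])/2)
    v=R.from_rotvec(d["orientation"]).as_matrix()@np.array([(p[0]-d["cx"])/f,(p[1]-d["cy"])/f,1])
    return np.array(d["origin"]),v/np.linalg.norm(v)
def onz(d,p,z):
    o,v=ray(d,p);return o+v*(z-o[2])/v[2]
def proj(d,P):
    f=240/np.tan(np.radians(d["vertical_fov"])/2)
    c=R.from_rotvec(d["orientation"]).as_matrix().T@(np.array(P)-d["origin"])
    return np.array([d["cx"]+f*c[0]/c[2],d["cy"]+f*c[1]/c[2]])
def tri(d1,p1,d2,p2):
    o1,v1=ray(d1,p1);o2,v2=ray(d2,p2)
    t=np.linalg.lstsq(np.c_[v1,-v2],o2-o1,rcond=None)[0]
    a=o1+t[0]*v1;b=o2+t[1]*v2
    return (a+b)/2,np.linalg.norm(a-b)
E
python3 - <<'E'
from h import *
i=pickle.load(open("ims0.pkl","rb"));t=i["top"];s=i["scene"]
a=cv2.resize(t["img"][140:350,180:400],None,fx=2.7,fy=2.7,interpolation=cv2.INTER_CUBIC)
cv2.imwrite("pics/ztop.png",a)
a=cv2.resize(s["img"][80:340,230:430],None,fx=2.3,fy=2.3,interpolation=cv2.INTER_CUBIC)
cv2.imwrite("pics/zscene.png",cv2.convertScaleAbs(a,alpha=1.3))
# handle mask
hsv=cv2.cvtColor(t["img"],cv2.COLOR_BGR2HSV);m=cv2.inRange(hsv,(5,120,40),(14,255,190))
m[:, :210]=0;m[:,255:]=0;m[:265]=0;m[335:]=0
c=max(cv2.findContours(m,0,2)[0],key=cv2.contourArea);r=cv2.minAreaRect(c);print(r)
for p in [r[0],*cv2.boxPoints(r)]:print(p,onz(t,p,.035))
for p in[(229,250),(213,251)]:print(onz(t,p,.02))
E
```

```text
((234.80084228515625, 301.276611328125), (50.153743743896484, 9.525768280029297), 80.7538833618164)
(234.80084228515625, 301.276611328125) [0.41782931 0.21461153 0.035     ]
[226.07059 277.29083] [0.48308395 0.24092339 0.035     ]
[235.4726  275.76025] [0.48766801 0.21519612 0.035     ]
[243.5311 325.2624] [0.35328033 0.18858425 0.035     ]
[234.12909 326.79297] [0.34884405 0.21403413 0.035     ]
[0.55995591 0.23852532 0.02      ]
[0.55644722 0.28324747 0.02      ]
```

View pics/ztop.png

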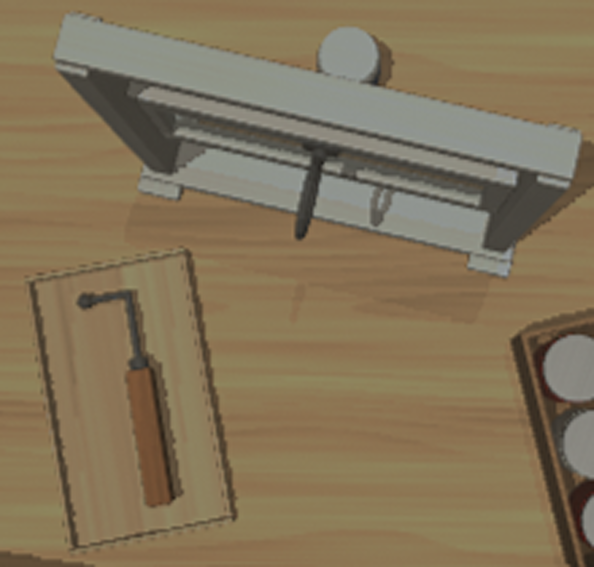

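View pics/zscene.png

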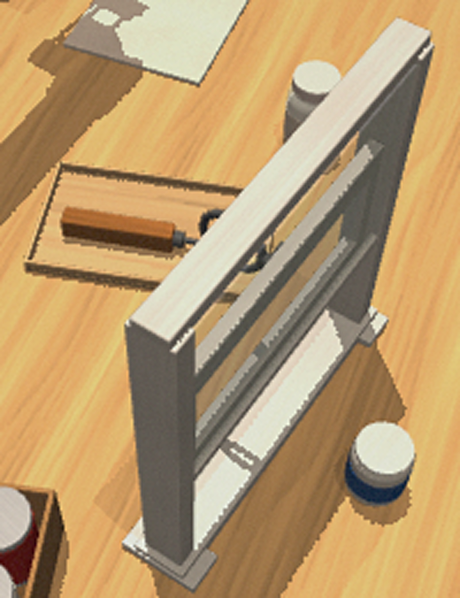

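```bash
python3 - <<'E'
from h import *
i=pickle.load(open("ims0.pkl","rb"));t=i["top"];s=i["scene"]
Z=lambda u,v:(u/2.7+180-.3,v/2.7+140-.3)
deg=np.degrees
f,b=onz(t,Z(140,365),.035),onz(t,Z(158.5,501),.035);d=f-b;print("handle f,b",f,b,np.linalg.norm(d),deg(np.arctan2(d[1],d[0])))
bd,tp=onz(t,Z(131,295),.02),onz(t,Z(83,300),.02);print("bend,tip",bd,tp,np.linalg.norm(tp-bd),deg(np.arctan2(-(tp-bd)[0],(tp-bd)[1])))
d=bd-(b+f)/2;print("axis by bend",np.linalg.norm(d[:2]),deg(np.arctan2(d[1],d[0])))
tc=[onz(t,Z(*p),.018) for p in[(30,282),(187,250),(236,517),(74,548)]];print("tray",np.mean(tc,0),[np.linalg.norm(tc[k]-tc[k-1]) for k in range(4)],deg(np.arctan2(*(tc[1]-tc[2])[1::-1])))
hb=[onz(t,Z(*p),.42) for p in[(68,13),(55,60),(572,182),(581,131)]];print("head",hb,np.mean(hb,0))
l=(hb[0]+hb[1])/2-(hb[2]+hb[3])/2;print(np.linalg.norm(l),deg(np.arctan2(-l[0],l[1])))
a=cv2.resize(s["img"][150:220,280:380],None,fx=7,fy=7,interpolation=cv2.INTER_CUBIC)
cv2.imwrite("pics/zring.png",cv2.convertScaleAbs(a,alpha=1.6))
E
```

```text
handle f,b [0.48992125 0.22607766 0.035     ] [0.3531223  0.20254471 0.035     ] 0.13880833558160208 9.76081726241303
bend,tip [0.56285889 0.24082351 0.02      ] [0.55686945 0.29043407 0.02      ] 0.04997080405598846 6.883945798488708
axis by bend 0.1438022319128905 10.624201703953778
tray [0.4565172  0.23663237 0.018     ] [np.float64(0.2776168106473322), np.float64(0.16636520453772266), np.float64(0.28102029990703137), np.float64(0.16738423855823778)] 12.068277367670255
head [array([0.73306301, 0.21489541, 0.42      ]), array([0.69816308, 0.22272508, 0.42      ]), array([ 0.61568455, -0.14912615,  0.42      ]), array([ 0.65295075, -0.15572893,  0.42      ])] [0.67496535 0.03319135 0.42      ]
0.38003478052837025 -12.351919524195127
```

View pics/zring.png

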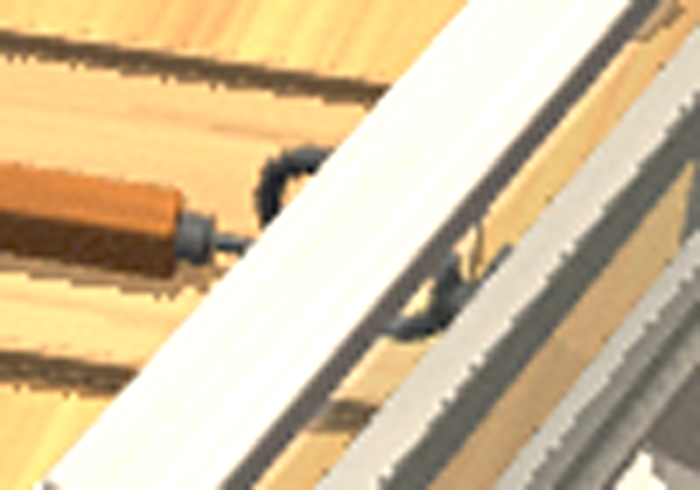

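The ring shows in the scene view as two arcs around a centre near zoom (361,243), i.e. image (331.2,184.4).

```bash
python3 - <<'E'
from h import *
i=pickle.load(open("ims0.pkl","rb"));t=i["top"];s=i["scene"]
Z=lambda u,v:(u/2.7+180-.3,v/2.7+140-.3)
S=lambda u,v:(u/2.3+230-.3,v/2.3+80-.3)
yaw=np.radians(-12.35);ex=np.array([np.cos(yaw),np.sin(yaw),0]);ey=np.array([-ex[1],ex[0],0])
F=np.array([.675,.0332,0])
L=lambda P:np.array([(P-F)@ex,(P-F)@ey,P[2]])*1000
print("feet",[L(onz(t,Z(*p),.02)).round() for p in[(138,188),(179,198),(470,268),(509,274)]])
# scene-view head beam corners z=.42
print("head scene",[L(onz(s,S(*p),.42)).round() for p in[(130,322),(183,347),(432,45),(397,19)]])
print("foot scene",[L(onz(s,S(*p),.0)).round() for p in[(125,545),(195,588),(387,322)]])
o,v=ray(s,(331.2,184.4))
# intersect with ring plane (frame y=0)
k=(F-o)@ey/(v@ey);P=o+k*v;print("ring plane hit",P,L(P))
c=P
for n,q in(("ctr",c),):print(n,proj(t,q),proj(s,q))
# predicted ring near edge in top image (zoom coords)
z=P[2]
for dx in(-.089,-.053,-.017):
  q=F+ex*dx+[0,0,z];u=proj(t,q);print(dx,(u-[179.7,139.7])*2.7)
E
```

```text
feet [array([-43., 200.,  20.]), array([-43., 155.,  20.]), array([ -45., -159.,   20.]), array([ -42., -201.,   20.])]
head scene [array([ -13., -193.,  420.]), array([  28., -189.,  420.]), array([ 26., 177., 420.]), array([-14., 190., 420.])]
foot scene [array([ -42., -198.,    0.]), array([  44., -195.,    0.]), array([ 45., 204.,   0.])]
ring plane hit [0.62598588 0.04393162 0.28866252] [-5.01752124e+01  4.68375339e-14  2.88662520e+02]
ctr [294.54998242 211.74171545] [331.2 184.4]
-0.089 [299.02601441 239.97681407]
-0.053 [309.2927988  197.80737087]
-0.017 [319.47850513 155.97094496]
```

jog_arm:
  rows: "0 0 0 0 0 -0.138 -0.2; 0 0 0 0 0 -0.138 -0.2; 0 0 0 0 0 -0.138 -0.2; -2.64 -5 0.5 0 0 0 -0.2; -2.64 -5 0.5 0 0 0 -0.2"
  force: 20

```text
time: 0.72
position: [0.2257, 0.5403, 0.2116]
tool_rot: [0.271, -3.13, 0.002]
ft_force: [2.7, 0.5, -0.7]
grip_width: 0.614
grip_force: 0.0
```

jog_arm:
  rows: "-2.64 -5 0.5 0 0 0 -0.2; -2.64 -5 0.5 0 0 0 -0.2; -2.64 -5 0.5 0 0 0 -0.2; -2.64 -5 0.5 0 0 0 -0.2; -2.64 -5 0.5 0 0 0 -0.2"

```text
time: 1.35
position: [0.3988, 0.3158, 0.1872]
tool_rot: [0.269, -3.13, -0.0]
ft_force: [0.9, 0.5, -0.6]
grip_width: 0.6
grip_force: 0.0
```

jog_arm:
  rows: "-2.64 -5 0.5 0 0 0 -0.2; -2.64 -5 0.5 0 0 0 -0.2; 0 0 0 0 0 0 -0.2; 0 0 0 0 0 0 -0.2"

```text
time: 1.85
position: [0.4666, 0.2284, 0.1772]
tool_rot: [0.268, -3.129, -0.001]
ft_force: [-0.9, 0.7, -0.2]
grip_width: 0.597
grip_force: 0.0
```

```bash
python3 - <<'E'
from h import *
from bench import imaging
w=imaging.get_image("wrist");im=w["img"].copy();pickle.dump(w,open("w1.pkl","wb"))
hsv=cv2.cvtColor(im,cv2.COLOR_BGR2HSV);m=cv2.inRange(hsv,(4,130,40),(13,255,200))
c=max(cv2.findContours(m,0,2)[0],key=cv2.contourArea);r=cv2.minAreaRect(c);print(r)
print([onz(w,p,.035).round(4) for p in cv2.boxPoints(r)],onz(w,r[0],.035))
cv2.drawContours(im,[c],-1,(0,255,0),1)
cv2.imwrite("pics/w1.png",im)
E
```

```text
((314.0, 236.5), (23.0, 30.0), 90.0)
[array([0.4672, 0.2139, 0.035 ]), array([0.4631, 0.2379, 0.035 ]), array([0.4824, 0.2414, 0.035 ]), array([0.4866, 0.217 , 0.035 ])] [0.4747451  0.22751211 0.035     ]
```

View pics/w1.png

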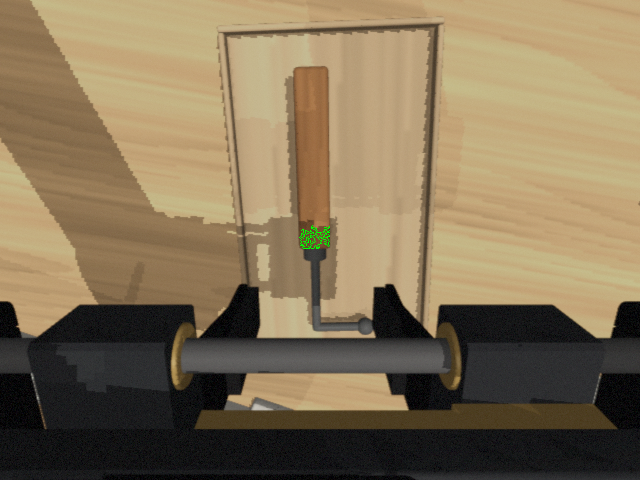

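The wrist view shows the handle from (311,67) to (314,249), bend (317,325) and ball (366,325), nearly aligned with the fingers.

```bash
python3 - <<'E'
from h import *
w=pickle.load(open("w1.pkl","rb"))
a,b=onz(w,(311,67),.035),onz(w,(314.5,248),.035);bd,tp=onz(w,(317,325),.02),onz(w,(366,325),.02)
d=b-a;y=np.arctan2(d[1],d[0]);print(a,b,np.linalg.norm(d),np.degrees(y));print(bd,tp,np.linalg.norm(tp-bd),np.degrees(np.arctan2(-(tp-bd)[0],(tp-bd)[1])))
m=(a+b)/2;dd=bd-m;print(m,np.linalg.norm(dd[:2]),np.degrees(np.arctan2(dd[1],dd[0])))
E
```

```text
[0.34947379 0.20393278 0.035     ] [0.48442396 0.22958298 0.035     ] 0.137366228086821 10.761930855077296
[0.56244387 0.24524192 0.02      ] [0.55480425 0.2898205  0.02      ] 0.0452284560228462 9.724556344441078
[0.41694887 0.21675788 0.035     ] 0.14825698703900683 11.076889229229298
```

jog_arm:
  rows: "0.15 -0.3 4 0 0 -0.01 -0.2; 0 0 4 0 0 0 -0.2; 0 0 4 0 0 0 -0.2; 0 0 3 0 0 0 -0.2; 0 0 1.6 0 0 0 -0.2"

```text
time: 2.52
position: [0.4643, 0.2259, 0.01]
tool_rot: [0.289, -3.126, 0.001]
ft_force: [0.4, -0.5, 0.9]
grip_width: 0.603
grip_force: 0.0
```

jog_arm:
  rows: "0 0 0 0 0 0 -0.2; 0 0 0 0 0 0 1; 0 0 0 0 0 0 1; 0 0 0 0 0 0 1; 0 0 0 0 0 0 1"
  force: 55

```text
time: 3.15
position: [0.4667, 0.2253, 0.0123]
tool_rot: [-0.284, 3.127, 0.002]
ft_force: [-0.6, 0.6, 3.6]
grip_width: 0.29
grip_force: 55.0
```

jog_arm:
  rows: "0 0 0 0 0 0 1; 0 0 0 0 0 0 1; 0 0 0 0 0 0 1; 0 0 -1 0 0 0 1; 0 0 0 0 0 0 1"

```text
time: 3.78
position: [0.4664, 0.2247, 0.022]
tool_rot: [-0.284, 3.128, 0.0]
ft_force: [0.4, -0.4, -1.5]
grip_width: 0.292
grip_force: 55.0
```

jog_arm:
  rows: "0 0 -4 0 0 0 1; 0 0 -4 0 0 0 1; 0 0 -4 0 0 0.132 1; 0 0 -4 0 0 0.132 1; 0 0 0 0 0 0.133 1"

```text
time: 4.4
position: [0.468, 0.2256, 0.185]
tool_rot: [0.345, 3.118, 0.006]
ft_force: [0.5, 0.4, -1.2]
grip_width: 0.295
grip_force: 55.0
```

jog_arm:
  rows: "-1.6 -4.45 0 0 0 0 1; -1.6 -4.45 0 0 0 0 1; -1.6 -4.45 0 0 0 0 1; -1.6 -4.45 0 0 0 0 1; -1.6 -4.45 0 0 0 0 1"

```text
time: 5.03
position: [0.4962, -0.0113, 0.1812]
tool_rot: [-0.338, -3.123, -0.0]
ft_force: [0.8, 0.3, -1.7]
grip_width: 0.297
grip_force: 55.0
```

jog_arm:
  rows: "0 0 0 0 0 0 1; 0 0 0 0 0 0 1; 0 0 0 0 0 0 1"

```text
time: 5.4
position: [0.4964, -0.0083, 0.1813]
tool_rot: [-0.335, -3.123, -0.0]
ft_force: [-0.2, 0.8, -1.2]
grip_width: 0.292
grip_force: 55.0
```

```bash
python3 - <<'E'
from h import *
from bench import imaging,ctrl
s=ctrl.get_state();p=np.array(s["position"]);r=R.from_rotvec(s["tool_rot"]).as_matrix();print(p,r[:,0],r[:,1])
for n in("top","scene"):
    d=imaging.get_image(n);pickle.dump(d,open(n+"2.pkl","wb"))
    for nm,o in(("bend",(-.1,0,-.0085)),("tip",(-.1,.045,-.0085))):print(n,nm,proj(d,p+r@o))
    for k in(1,):print("ring",proj(d,[.6232,.0445,.287]))
    (x0,y0)=(220,130) if n=="top" else (260,120)
    cv2.imwrite(f"pics/{n}2.png",cv2.convertScaleAbs(cv2.resize(d["img"][y0:y0+150,x0:x0+160],None,fx=4,fy=4,interpolation=cv2.INTER_CUBIC),alpha=1.4))
a=np.hstack([cv2.imread(f"pics/{n}2.png") for n in("top","scene")]);cv2.imwrite("pics/pair2.png",cv2.resize(a,(800,375)))
E
```

```text
[ 0.49637281 -0.00827283  0.18125859] [-9.77297426e-01  2.11871088e-01  6.19576540e-04] [2.11871204e-01 9.77297589e-01 1.26487783e-04]
top bend [326.0773951  231.99607851]
top tip [308.15291082 227.84078757]
ring [294.30157597 213.09874508]
scene bend [303.63087545 233.8236075 ]
scene tip [315.40254766 219.72715138]
ring [330.00065125 184.31667731]
```

View pics/pair2.png

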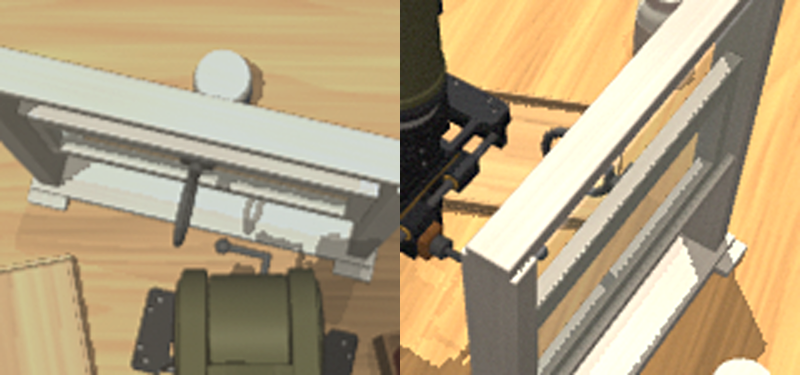

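The left half (top view) shows the bend at (268,258) and ball at (222,245), clear to the right of the ring, matching prediction to ~1 px.

jog_arm:
  rows: "0 0 -3.3 0 0 0 1; 0 0 -3.2 0 0 0 1; 0 0 -3.2 0 0 0 1; -1.25 0 0 0 0 0 1; 0 0 0 0 0 0 1"

```text
time: 6.12
position: [0.5091, -0.0122, 0.2774]
tool_rot: [-0.338, -3.122, 0.001]
ft_force: [-0.2, 0.0, -1.9]
grip_width: 0.292
grip_force: 55.0
```

jog_arm:
  rows: "0 1 0 0 0 0 1; 0 1 0 0 0 0 1; 0 0 0 0 0 0 1"

```text
time: 6.5
position: [0.5129, 0.0089, 0.2779]
tool_rot: [-0.334, -3.123, 0.0]
ft_force: [-0.9, 0.7, -1.8]
grip_width: 0.293
grip_force: 55.0
```

```bash
python3 - <<'E'
from h import *
from bench import imaging,ctrl
s=ctrl.get_state();p=np.array(s["position"]);r=R.from_rotvec(s["tool_rot"]).as_matrix();print(p)
for n in("top","scene"):
    d=imaging.get_image(n)
    for nm,o in(("bend",(-.1,0,-.0085)),("tip",(-.1,.045,-.0085))):print(n,nm,proj(d,p+r@o))
    print("ring",proj(d,[.6232,.0445,.287]))
    (x0,y0)=(250,170) if n=="top" else (285,145)
    cv2.imwrite(f"pics/{n}3.png",cv2.convertScaleAbs(cv2.resize(d["img"][y0:y0+80,x0:x0+80],None,fx=5,fy=5,interpolation=cv2.INTER_CUBIC),alpha=1.4))
cv2.imwrite("pics/pair3.png",np.hstack([cv2.imread(f"pics/{n}3.png") for n in("top","scene")]))
E
```

```text
[0.51292653 0.00890996 0.27790795]
top bend [319.67391243 219.12410179]
top tip [300.01258349 214.57979438]
ring [294.30157597 213.09874508]
scene bend [313.83473529 203.19855835]
scene tip [326.34966708 188.61250141]
ring [330.00065125 184.31667731]
```

View pics/pair3.png

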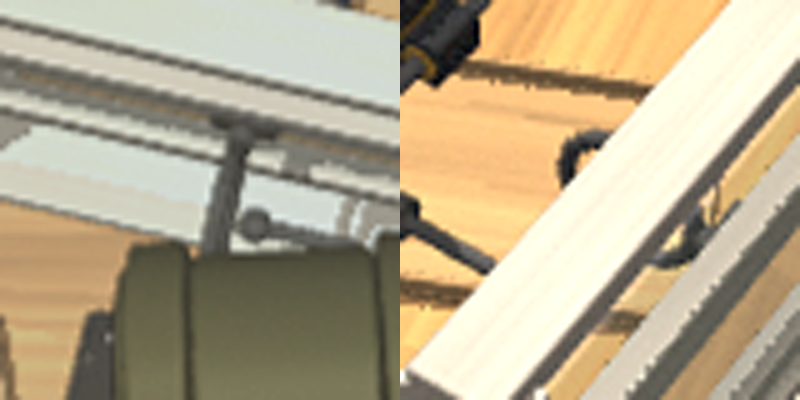

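Ball at top-zoom (256,225), just right of the ring's bar and at its centre depth; the ring centre in scene is still (331.6,184.7). Insert.

jog_arm:
  rows: "0 0.9 0 0 0 0 1; 0 0.9 0 0 0 0 1; 0 0.8 0 0 0 0 1; 0 0.8 0 0 0 0 1; 0 0 0 0 0 0 1"

```text
time: 7.22
position: [0.5205, 0.0414, 0.2784]
tool_rot: [-0.336, -3.123, -0.0]
ft_force: [-0.3, 0.1, -1.6]
grip_width: 0.299
grip_force: 55.0
```

jog_arm:
  rows: "0 0 0.7 0 0 0 1; 0 0 0.7 0 0 0 1; 0 0 0.5 0 0 0 1; 0 0 0.4 0 0 0 1; 0 0 0.4 0 0 0 1"

```text
time: 7.85
position: [0.5204, 0.0403, 0.2518]
tool_rot: [0.338, 3.123, 0.0]
ft_force: [-3.1, -0.2, 2.4]
grip_width: 0.296
grip_force: 55.0
```

jog_arm:
  rows: "0 0 0.4 0 0 0 1; 0 0 0.4 0 0 0 1; 0 0 0.4 0 0 0 1; 0 0 0.4 0 0 0 1; 0 0 0.4 0 0 0 1"

```text
time: 8.48
position: [0.5206, 0.0404, 0.2314]
tool_rot: [0.338, 3.123, 0.0]
ft_force: [-1.7, -1.8, 1.8]
grip_width: 0.3
grip_force: 55.0
```

jog_arm:
  rows: "0 0 0.4 0 0 0 1; 0 0 0.4 0 0 0 1; 0 0 0.4 0 0 0 1; 0 0 0.4 0 0 0 1; 0 0 0.4 0 0 0 1"

```text
time: 9.1
position: [0.5205, 0.0404, 0.2113]
tool_rot: [0.338, 3.123, 0.0]
ft_force: [-0.6, -0.1, 1.9]
grip_width: 0.293
grip_force: 55.0
```

```bash
python3 - <<'E'
from h import *
from bench import imaging,ctrl
s=ctrl.get_state();p=np.array(s["position"]);r=R.from_rotvec(s["tool_rot"]).as_matrix();print(p,s["ft_force"])
for n in("top","scene"):
    d=imaging.get_image(n)
    for nm,o in(("bend",(-.1,0,-.0085)),("tip",(-.1,.045,-.0085)),("ringc if hooked",(-.1,.025,-.0325))):print(n,nm,proj(d,p+r@o))
    (x0,y0)=(250,160) if n=="top" else (270,150)
    cv2.imwrite(f"pics/{n}4.png",cv2.convertScaleAbs(cv2.resize(d["img"][y0:y0+80,x0:x0+80],None,fx=5,fy=5,interpolation=cv2.INTER_CUBIC),alpha=1.4))
cv2.imwrite("pics/pair4.png",np.hstack([cv2.imread(f"pics/{n}4.png") for n in("top","scene")]))
E
```

```text
[0.52053467 0.04038109 0.21132482] [-0.57101122 -0.06776393  1.87680402]
top bend [306.22987254 220.05362004]
top tip [287.83866206 215.74831707]
top ringc if hooked [295.59807002 216.04986501]
scene bend [322.54286622 212.210148  ]
scene tip [334.03269924 198.4993785 ]
scene ringc if hooked [329.32071655 197.72656238]
```

View pics/pair4.png

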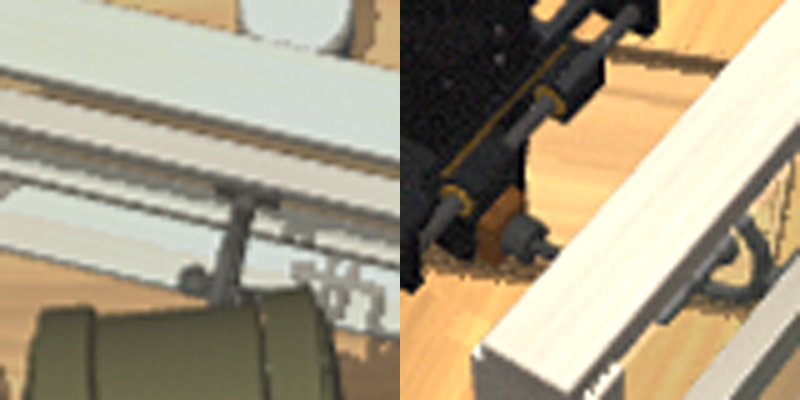

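The ball (193,278 in the top half) is now left of the ring bar, matching the predicted pose, so it is hooked without slip. Pull on.

jog_arm:
  rows: "0 0 0.5 0 0 0 1; 0 0 0.5 0 0 0 1; 0 0 0.5 0 0 0 1; 0 0 0.5 0 0 0 1; 0 0 0.5 0 0 0 1"

```text
time: 9.82
position: [0.5206, 0.0405, 0.1863]
tool_rot: [0.338, 3.123, 0.0]
ft_force: [0.9, -0.1, 2.3]
grip_width: 0.297
grip_force: 55.0
```

jog_arm:
  rows: "0 0 0.5 0 0 0 1; 0 0 0.5 0 0 0 1; 0 0 0.5 0 0 0 1; 0 0 0.5 0 0 0 1; 0 0 0.5 0 0 0 1"

```text
time: 10.45
position: [0.5206, 0.0404, 0.1613]
tool_rot: [0.338, 3.123, 0.0]
ft_force: [1.6, -0.9, 2.2]
grip_width: 0.293
grip_force: 55.0
```

jog_arm:
  rows: "0 0 0.5 0 0 0 1; 0 0 0.5 0 0 0 1; 0 0 0.5 0 0 0 1; 0 0 0.5 0 0 0 1; 0 0 0.4 0 0 0 1"

```text
time: 11.08
position: [0.5204, 0.0404, 0.1372]
tool_rot: [0.338, 3.123, 0.0]
ft_force: [1.4, 0.9, 3.0]
grip_width: 0.295
grip_force: 55.0
```

jog_arm:
  rows: "0 0 0.3 0 0 0 1; 0 0 0.3 0 0 0 1; 0 0 0.2 0 0 0 1; 0 0 0.2 0 0 0 1; 0 0 0 0 0 0 1"

```text
time: 11.7
position: [0.5201, 0.0404, 0.1273]
tool_rot: [-0.338, -3.123, 0.0]
ft_force: [2.0, 0.4, 1.3]
grip_width: 0.292
grip_force: 55.0
```

jog_arm:
  rows: "0 0 0.2 0 0 0 1; 0 0 0.2 0 0 0 1; 0 0 0.1 0 0 0 1; 0 0 0.1 0 0 0 1; 0 0 0 0 0 0 1"

```text
time: 12.32
position: [0.5202, 0.0404, 0.1214]
tool_rot: [-0.338, -3.123, 0.0]
ft_force: [-0.2, 0.2, 2.7]
grip_width: 0.295
grip_force: 55.0
```

jog_arm:
  rows: "0 0 0.15 0 0 0 1; 0 0 0.15 0 0 0 1; 0 0 0 0 0 0 1"

```text
time: 12.7
position: [0.5203, 0.0404, 0.1184]
tool_rot: [-0.338, -3.123, 0.0]
ft_force: [0.1, 0.3, 1.7]
grip_width: 0.292
grip_force: 55.0
```

Still sliding (no stop force); continue in small steps.

jog_arm:
  rows: "0 0 0.15 0 0 0 1; 0 0 0.15 0 0 0 1; 0 0 0 0 0 0 1"

```text
time: 13.08
position: [0.5202, 0.0403, 0.1156]
tool_rot: [-0.338, -3.123, 0.0]
ft_force: [-1.8, -0.6, 3.2]
grip_width: 0.294
grip_force: 55.0
```

jog_arm:
  rows: "0 0 0.15 0 0 0 1; 0 0 0.15 0 0 0 1; 0 0 0 0 0 0 1"

```text
time: 13.45
position: [0.5201, 0.0403, 0.1123]
tool_rot: [-0.338, -3.123, 0.0]
ft_force: [-3.0, 0.2, 3.0]
grip_width: 0.294
grip_force: 55.0
```

jog_arm:
  rows: "0 0 0.15 0 0 0 1; 0 0 0.1 0 0 0 1; 0 0 0 0 0 0 1"

```text
time: 13.82
position: [0.5204, 0.0405, 0.1099]
tool_rot: [-0.338, -3.123, 0.0]
ft_force: [-2.5, -0.6, 4.0]
grip_width: 0.294
grip_force: 55.0
```

```bash
python3 - <<'E'
from h import *
from bench import imaging,ctrl
s=ctrl.get_state();p=np.array(s["position"]);r=R.from_rotvec(s["tool_rot"]).as_matrix();print(p,s["ft_force"],s["torque"])
for n in("top","scene"):
    d=imaging.get_image(n);pickle.dump(d,open(n+"5.pkl","wb"))
    for nm,o in(("bend",(-.1,0,-.0085)),("tip",(-.1,.045,-.0085)),("ringc if hooked",(-.1,.025,-.0325))):print(n,nm,proj(d,p+r@o))
    print("ring shut",proj(d,[.6232,.0445,.15]))
    (x0,y0)=(250,160) if n=="top" else (270,160)
    cv2.imwrite(f"pics/{n}5.png",cv2.convertScaleAbs(cv2.resize(d["img"][y0:y0+120,x0:x0+80],None,fx=5,fy=5,interpolation=cv2.INTER_CUBIC),alpha=1.4))
cv2.imwrite("pics/pair5.png",np.hstack([cv2.imread(f"pics/{n}5.png") for n in("top","scene")]))
E
```

```text
[0.52037873 0.0404519  0.10993794] [-2.50970169 -0.60064696  4.01092752] [-0.06469461 -0.00356756  0.0054051 ]
top bend [306.84977961 225.97924265]
top tip [290.08099632 222.05440993]
top ringc if hooked [297.18908832 222.45943616]
ring shut [296.67114778 222.10240639]
scene bend [321.71608819 237.67235399]
scene tip [332.30162724 224.57427529]
scene ringc if hooked [327.93295674 224.59800888]
ring shut [328.10026484 222.3728242 ]
```

View pics/pair5.png

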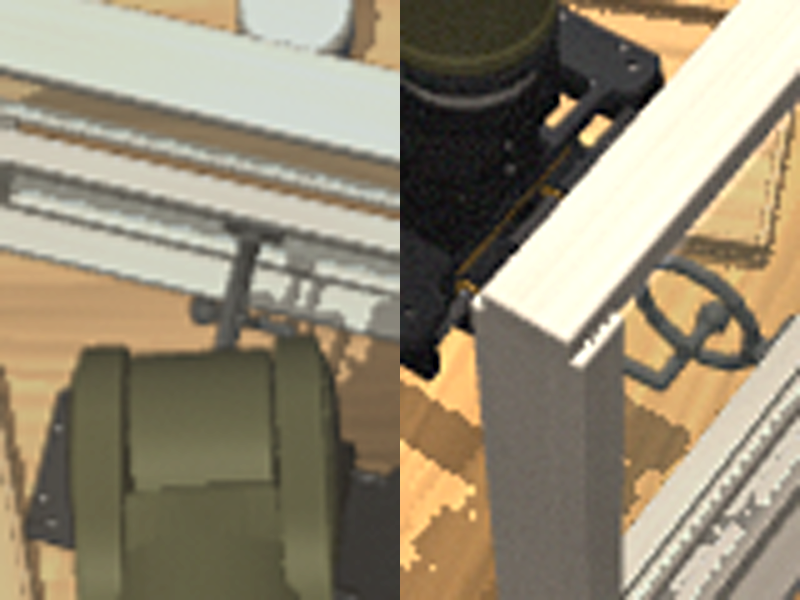

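The scene half shows the ball (712,315) resting in the ring (centre about (700,314) → image (330,222.8), which is the shut height within ~2 mm). I'll push slightly further and check numerically whether the sash still moves.

jog_arm:
  rows: "0 0 0.15 0 0 0 1; 0 0 0.15 0 0 0 1; 0 0 0 0 0 0 1; 0 0 0 0 0 0 1"

```text
time: 14.42
position: [0.5205, 0.0405, 0.1071]
tool_rot: [0.338, 3.123, 0.0]
ft_force: [-2.5, -0.5, 3.2]
grip_width: 0.293
grip_force: 55.0
```

```bash
cat > cmp.py <<'E'
from h import *
from bench import imaging,ctrl
import sys
s=ctrl.get_state();print(s["position"],s["ft_force"])
def sh(a,b,x0,y0,x1,y1):
    g=lambda m:cv2.cvtColor(m[y0:y1,x0:x1],6).astype(np.float32)
    return np.round(cv2.phaseCorrelate(g(a),g(b),cv2.createHanningWindow((x1-x0,y1-y0),cv2.CV_32F)),2)
a=pickle.load(open("scene5.pkl","rb"))["img"];d=imaging.get_image("scene");b=d["img"];pickle.dump(d,open(sys.argv[1],"wb"))
for nm,q in(("ring",(315,208,350,240)),("rail",(318,228,362,280)),("can",(375,255,420,305))):
    print(nm,sh(a,b,*q),np.abs(a.astype(int)-b)[q[1]:q[3],q[0]:q[2]].mean())
P=lambda z:proj(d,[.6232,.0445,z]);print("px per mm z",(P(.151)-P(.15)))
E
python3 cmp.py scene6.pkl
```

```text
[0.52053224 0.04046073 0.10706607] [-2.5487248  -0.46609586  3.1525285 ]Traceback (most recent call last):
  File "cmp.py", line 10, in <module>
    print(nm,sh(a,b,*q),np.abs(a.astype(int)-b)[q[1]:q[3],q[0]:q[2]].mean())
             ~~^^^^^^^^
  File "cmp.py", line 7, in sh
    return np.round(cv2.phaseCorrelate(g(a),g(b),cv2.createHanningWindow((x1-x0,y1-y0),cv2.CV_32F)),2)
           ~~~~~~~~^^^^^^^^^^^^^^^^^^^^^^^^^^^^^^^^^^^^^^^^^^^^^^^^^^^^^^^^^^^^^^^^^^^^^^^^^^^^^^^^^^^
    return _wrapfunc(a, 'round', decimals=decimals, out=out)
    return _wrapit(obj, method, *args, **kwds)
    conv = _array_converter(obj)
ValueError: setting an array element with a sequence. The requested array has an inhomogeneous shape after 1 dimensions. The detected shape was (2,) + inhomogeneous part.
```

```bash
sed -i 's/return np.round(\(.*\),2)$/return \1/' cmp.py; python3 cmp.py scene6.pkl; python3 - <<'E'
from h import *
a,b=[pickle.load(open(f,"rb"))["img"] for f in("scene5.pkl","scene6.pkl")]
# dark mask (steel) centroid in ring region for both
for i in(a,b):
    g=cv2.cvtColor(i,6);m=g[208:238,312:346]<60;y,x=np.nonzero(m);print(m.sum(),x.mean()+312,y.mean()+208)
E
```

```text
[0.52053011 0.04047761 0.10708363] [-1.53767483  0.68771798  3.83404206]
ring ((0.05804583113233974, -0.01100241743164787), 0.975934740776817) 1.4154761904761906
rail ((0.45606452352294014, -0.04211970543232724), 1.0122328243137877) 1.407925407925408
can ((0.522921495460885, -0.0666653548404561), 0.992529963599311) 1.362074074074074
px per mm z [ 0.01233545 -0.24702334]
134 330.15671641791045 225.86567164179104
130 330.46923076923076 225.90769230769232
```

Pressing 3 mm more moved the ring 0.0 px (3 mm would be 0.7 px). The force rose about 1.4 N at the predicted shut height, so the sash is on the sill and the pole is just pitching slightly in the pads. Unhook now.

jog_arm:
  rows: "0 0 -0.6 0 0 0 1; 0 0 -0.6 0 0 0 1; 0 0 -0.6 0 0 0 1; 0 0 -0.6 0 0 0 1; 0 0 0 0 0 0 1"

```text
time: 15.15
position: [0.5208, 0.0405, 0.1317]
tool_rot: [0.338, 3.122, 0.001]
ft_force: [-0.3, -0.8, -0.9]
grip_width: 0.296
grip_force: 55.0
```

```bash
python3 cmp.py scene7.pkl; python3 - <<'E'
from h import *
d=pickle.load(open("scene7.pkl","rb"));g=cv2.cvtColor(d["img"],6)[205:245,312:352]
# lower-ring arc & ball rows: print coarse map of dark pixels
for r in range(40):print(205+r,''.join('#' if v<75 else '.' for v in g[r]))
for z in(.15,.14):
  F=np.array([.6232,.0445,z]);ex=np.array([.9769,-.2139,0])
  for rr in(.028,.036):
    c=[proj(d,F+rr*(np.cos(t)*ex+np.sin(t)*np.array([0,0,1]))) for t in np.linspace(0,6.28,60)];c=np.array(c);print(z,rr,c.min(0),c.max(0))
E
```

```text
[0.52082541 0.04047756 0.13168967] [-0.25320846 -0.79762617 -0.92729235]
ring ((0.30878511126992336, 0.26091190433956335), 0.6592739025751749) 10.172619047619047
rail ((0.06595925882439602, 0.0042442896938865715), 0.7995833100605404) 4.416958041958042
can ((0.529097058925668, -0.049880281397708615), 0.9875494358274671) 1.3438518518518519
px per mm z [ 0.01233545 -0.24702334]
205 ............####........................
206 ...........####.........................
207 ...........###...#......................
208 ..........###..##########...............
209 .........###....#.############.#........
210 ........###....#######.#.#######........
211 .......###...........########.#.........
212 ......####..###.............###.........
213 ......###########.......................
214 .....###.....#####......................
215 ....###.........#######.................
216 ...####..........#######................
217 ..#####...........#######...............
218 .#######..........#######...............
219 ####.###..........########..............
220 ###..####.........#########.............
22
[... 645 characters left out ...]
...........................
236 ##......................................
237 ##......................................
238 ##......................................
239 ##.....................................#
240 ###...................................#.
241 ###...................................#.
242 ##...................................#..
243 ###...........................#.....#...
244 ###................................#....
0.15 0.028 [318.05755191 213.30171204] [338.31925269 231.22185983]
0.15 0.036 [315.22219285 210.66624875] [341.27904418 233.71228199]
0.14 0.028 [318.01671098 215.85590628] [338.11236832 233.57119328]
0.14 0.036 [315.20406999 213.25156154] [341.04732424 236.03405884]
```

Ring's lower outer edge is at row 233.5, and the shut prediction is 233.7, so it is shut. The finger crosses the ring plane near (329,223.7), close to the hole's centre. Withdraw sideways, then back and up.

jog_arm:
  rows: "0 -1 0 0 0 0 1; 0 -1 0 0 0 0 1; 0 -1 0 0 0 0 1; 0 -1.2 0 0 0 0 1; 0 -1.2 0 0 0 0 1"

```text
time: 15.82
position: [0.5086, -0.0134, 0.1311]
tool_rot: [0.339, 3.123, 0.0]
ft_force: [0.1, 0.3, -1.6]
grip_width: 0.3
grip_force: 55.0
```

jog_arm:
  rows: "0 -1 0 0 0 0 1; 1.5 0 0 0 0 0 1; 0 0 -5 0 0 0 1; 0 0 -5 0 0 0 1; 0 0 0 0 0 0 1"

```text
time: 16.45
position: [0.4939, -0.0181, 0.2352]
tool_rot: [0.336, 3.116, 0.005]
ft_force: [-0.6, 0.4, -1.7]
grip_width: 0.296
grip_force: 55.0
```

```bash
python3 - <<'E'
from h import *
from bench import imaging,ctrl
s=ctrl.get_state();p=np.array(s["position"]);r=R.from_rotvec(s["tool_rot"]).as_matrix();print(p,s["tool_rot"],s["ft_force"])
d=imaging.get_image("scene");g=cv2.cvtColor(d["img"],6)
for a in(0,5,10):
  c,q=np.cos(np.radians(a)),np.sin(np.radians(a))
  o=np.array([0,0,-.019])+np.array([-.1*c-.0105*q,.0,-.1*q+.0105*c]);print(a,"bend",proj(d,p+r@o),"tip",proj(d,p+r@(o+[0,.045,0])))
t=imaging.get_image("top");print("top0 tip",proj(t,p+r@o))
q=proj(d,p+r@(o+[0,.02,0])).astype(int);x0,y0=q-[22,18]
for y in range(y0,y0+40):print(y,x0,''.join('#' if v<80 else '.' for v in g[y,x0:x0+46]))
b=pickle.load(open("scene7.pkl","rb"))["img"]
g=g[205:245,312:352]
for k in range(2,32):print(205+k,''.join('#' if v<75 else '.' for v in g[k]))
E
```

```text
[ 0.49389022 -0.01813208  0.2351839 ] [0.33597802 3.11596196 0.00464067] [-0.62477971  0.41935929 -1.71264348]
0 bend [300.09169211 222.58609457] tip [312.59695578 207.9399742 ]
5 bend [300.16766    220.25375355] tip [312.77234123 205.53970191]
10 bend [299.93492199 217.70352738] tip [312.64429123 202.92876614]
top0 tip [331.39104368 229.19585772]
193 283 ..............................................
194 283 ..............................................
195 283 ..............................................
196 283 ..............................................
197 283 ..............................................
198 283 ..............................................
199 283 ..............................................
200 283 .............................................#
201 283 #######......................................#
202 283 ##############..............................##
203 283 ################...........................###
204 283 ...############...........................###.
205 283 ..........####...........................####.
206 283 ...........................
[... 2099 characters left out ...]
.........###.............
222 .......###..............####............
223 .......####..............####.......#...
224 ........####..............###......#....
225 .........####.............####....#.....
226 .#........####.............###..........
227 ##.........####............####..#......
228 ##..........####..........#####.#.......
229 ##...........####.........######........
230 ##............#####.......#####.........
231 ##..............###############.........
232 ##................############..........
233 ##...................######.............
234 ##...................................#..
235 ##......................................
236 ##......................................
```

Ring is free, unmoved (bottom edge still row 233). Carry the pole back over the tray.

jog_arm:
  rows: "1.58 4.63 0 0 0 0 1; 1.58 4.63 0 0 0 0 1; 1.58 4.63 0 0 0 0 1; 1.58 4.63 0 0 0 0 1; 1.58 4.63 0 0 0 0 1"

```text
time: 17.18
position: [0.4626, 0.2252, 0.2289]
tool_rot: [-0.338, -3.12, 0.003]
ft_force: [0.1, -0.0, -1.5]
grip_width: 0.293
grip_force: 55.0
```

jog_arm:
  rows: "0 0 2 0 0 -0.132 1; 0 0 3 0 0 -0.132 1; 0 0 3 0 0 -0.133 1; 0 0 0 0 0 0 1; 0 0 0 0 0 0 1"

```text
time: 17.8
position: [0.4643, 0.2242, 0.1512]
tool_rot: [0.281, -3.129, 0.0]
ft_force: [1.5, 0.8, -0.9]
grip_width: 0.292
grip_force: 55.0
```

```bash
python3 - <<'E'
from h import *
from bench import imaging,ctrl
s=ctrl.get_state();p=np.array(s["position"]);r=R.from_rotvec(s["tool_rot"]).as_matrix();print(p,r[:,1])
d={n:imaging.get_image(n) for n in("wrist","scene","top")};pickle.dump(d,open("c8.pkl","wb"))
for a in(0,5,10):
  c,q=np.cos(np.radians(a)),np.sin(np.radians(a))
  o=np.array([0,0,-.019])+np.array([-.1*c-.0105*q,.0,-.1*q+.0105*c])
  for n in d:print(a,n,"bend",proj(d[n],p+r@o).round(1),"tip",proj(d[n],p+r@(o+[0,.045,0])).round(1))
def show(n,c,w=26,h=18):
  g=cv2.cvtColor(d[n]["img"],6);x,y=int(c[0]),int(c[1])
  for v in range(y-h,y+h):print(n,v,x-w,''.join('#' if k<75 else '.' for k in g[v,x-w:x+w]))
o=np.array([-.1,.02,-.014])
show("top",proj(d["top"],p+r@o));show("scene",proj(d["scene"],p+r@o))
E
```

```text
[0.4642885  0.22420334 0.15121741] [-1.78156891e-01  9.84002093e-01 -5.73998583e-05]
0 wrist bend [317.8 490. ] tip [405.2 489.9]
0 scene bend [334.2 153.3] tip [337.4 140.7]
0 top bend [216.9 244.2] tip [198.9 247.2]
5 wrist bend [317.9 506.9] tip [409.  506.8]
5 scene bend [334.6 150.9] tip [337.8 138.3]
5 top bend [216.1 243.7] tip [198.  246.6]
10 wrist bend [318.1 524.1] tip [413.3 524. ]
10 scene bend [334.6 148.4] tip [337.8 135.8]
10 top bend [215.3 243.4] tip [197.  246.4]
top 227 182 ....................................................
top 228 182 ....................................................
top 229 182 ....................................................
top 230 182 ....................................................
top 231 182 ....................................................
top 232 182 ....................................................
top 233 182 ....................................................
top 234 182 ....................................................
top 235 182 ....................................................
top 236 182 ................
[... 3438 characters left out ...]
..............................
scene 154 309 ....................................................
scene 155 309 ....................................................
scene 156 309 ....................................................
scene 157 309 ....................................................
scene 158 309 ....................................................
scene 159 309 ######..............................................
scene 160 309 #############.......................................
scene 161 309 .#.##.#############.#...............................
scene 162 309 ........####.#############..........................
scene 163 309 ...............#.#########.........................#
```

Scene tip at (338.3,138.5), bend (335,150.7): the pole is pitched 5° nose-up. I'll level it with a 0.087 rad turn and lower it.

jog_arm:
  rows: "0 0 3.5 0 0 0 1; 0 0 3.5 0 0 0 1; 0 0 2.9 0 0 0 1; 0 0 0 0 0.087 0 1; 0 0 0 0 0 0 1"

```text
time: 18.58
position: [0.4664, 0.2245, 0.0525]
tool_rot: [0.274, -3.045, 0.012]
ft_force: [0.8, 0.2, -1.9]
grip_width: 0.294
grip_force: 55.0
```

jog_arm:
  rows: "-0.2 0 1.2 0 0 0 1; -0.2 0 1 0 0 0 1; -0.1 0 0.7 0 0 0 1; 0 0 0.4 0 0 0 1; 0 0 0 0 0 0 1"

```text
time: 19.2
position: [0.4662, 0.2244, 0.0185]
tool_rot: [0.277, -3.042, 0.012]
ft_force: [0.9, -0.2, -0.6]
grip_width: 0.295
grip_force: 55.0
```

jog_arm:
  rows: "0 0 0.2 0 0 0 1; 0 0 0.2 0 0 0 1; 0 0 0.1 0 0 0 1; 0 0 0 0 0 0 1"

```text
time: 19.7
position: [0.4662, 0.2245, 0.0139]
tool_rot: [0.276, -3.042, 0.012]
ft_force: [0.7, -0.3, -1.0]
grip_width: 0.293
grip_force: 55.0
```

jog_arm:
  rows: "0 0 0.1 0 0 0 1; 0 0 0.1 0 0 0 1; 0 0 0 0 0 0 1"

```text
time: 20.08
position: [0.4664, 0.2246, 0.0124]
tool_rot: [0.277, -3.043, 0.011]
ft_force: [0.6, -0.1, 4.2]
grip_width: 0.293
grip_force: 55.0
```

Contact with the floor; release with a limited opening, then retreat.

jog_arm:
  rows: "0 0 0 0 0 0 0.2; 0 0 0 0 0 0 0; 0 0 0 0 0 0 -0.2; 0 0 0 0 0 0 -0.2; 0 0 -1 0 0 0 -0.2"

```text
time: 20.7
position: [0.4661, 0.2242, 0.0214]
tool_rot: [0.276, -3.041, 0.013]
ft_force: [0.5, 0.3, -0.1]
grip_width: 0.594
grip_force: 0.0
```

jog_arm:
  rows: "0 0 -4 0 0 0 -0.2; 0 0 -5 0 0 0 -0.2; 0 0 -5 0 0 0 -0.2; 0 0 -3 0 -0.087 0 -0.2; 0 0 0 0 0 0 -0.2"

```text
time: 21.32
position: [0.4823, 0.2282, 0.195]
tool_rot: [-0.285, 3.123, 0.006]
ft_force: [0.6, 0.4, -0.0]
grip_width: 0.598
grip_force: 0.0
```

```bash
python3 - <<'E'
from h import *
from bench import imaging,ctrl
s=ctrl.get_state();print(s["position"],s["ft_force"],s["grip_width"])
d={n:imaging.get_image(n) for n in("wrist","scene","top")}
i0=pickle.load(open("ims0.pkl","rb"))
t,w=d["top"],d["wrist"];print("orig bend/tip scene",proj(d["scene"],[.5629,.2430,.02]))
g=cv2.cvtColor(d["scene"]["img"],6)[205:235,312:352]
for k in range(2,30):print(205+k,''.join('#' if v<75 else '.' for v in g[k]))
# movement of bystanders between start and now (mean abs diff in top view)
for n,(x,y) in dict(jar=(140,240),big=(490,253),small=(309,160),carton=(412,300)).items():
    q=np.s_[y-22:y+22,x-22:x+22];print(n,np.abs(i0["top"]["img"][q].astype(int)-t["img"][q]).mean().round(2))
a=w["img"];cv2.imwrite("pics/w9.png",a)
hsv=cv2.cvtColor(a,cv2.COLOR_BGR2HSV);m=cv2.inRange(hsv,(3,110,40),(15,255,220));m[300:]=0
m=cv2.morphologyEx(m,cv2.MORPH_CLOSE,np.ones((5,5)))
gr=cv2.cvtColor(a,6)
for v in range(20,345,9):
  k=np.nonzero((a[v,270:380,2].astype(int)<170))[0]+270;print(v,(k.min(),k.max(),len(k)) if len(k) else None,end=' | ')
c=max(cv2.findContours(m,0,2)[0],key=cv2.contourArea);r=cv2.minAreaRect(c);print(r,[onz(w,p,.035).round(4) for p in cv2.boxPoints(r)])
E
```

```text
[0.48232942 0.22816568 0.19498865] [ 0.5748228   0.37061673 -0.04292575] 0.598061036730544
orig bend/tip scene [332.40840904 187.93966756]
207 ...........###...#......................
208 ..........###..##########.......#.......
209 .........###...##.############.#........
210 ........####...#########.#######........
211 .......####...#......########.#.........
212 ......####..####............###.........
213 .....#############......................
214 .....###...########.....................
215 ....####........######..................
216 ...####..........######.................
217 ..######...........#####................
218 .#######............#####...............
219 ####.####.............####..............
220 ###..####..............####.............
221 ##...#####..............###.............
222 ......#####.............####............
223 .......####..............####.......#...
224 .......#####..............###......#....
225 ..#.....######........#...####....#.....
226 .##......######.......#....###..........
227 ###.......######...........####..#......
228 ###........#
[... 1229 characters left out ...]
 (np.int64(270), np.int64(328), 59) | 245 (np.int64(270), np.int64(328), 59) | 254 (np.int64(270), np.int64(328), 59) | 263 (np.int64(270), np.int64(329), 60) | 272 (np.int64(270), np.int64(329), 60) | 281 (np.int64(270), np.int64(327), 58) | 290 (np.int64(299), np.int64(379), 34) | 299 (np.int64(307), np.int64(379), 71) | 308 (np.int64(355), np.int64(379), 21) | 317 (np.int64(372), np.int64(379), 8) | 326 (np.int64(270), np.int64(379), 110) | 335 (np.int64(374), np.int64(379), 6) | 344 (np.int64(270), np.int64(379), 110) | ((314.5, 135.5), (177.0, 33.0), 90.0) [array([0.3526, 0.1905, 0.035 ]), array([0.3482, 0.2149, 0.035 ]), array([0.4831, 0.2412, 0.035 ]), array([0.4881, 0.2134, 0.035 ])]
```

```bash
python3 - <<'E'
from h import *
from bench import imaging
i0=pickle.load(open("ims0.pkl","rb"))
g=lambda m:cv2.cvtColor(m,6).astype(np.float32)
for v,its in(("top",dict(jar=(140,240),big=(490,253),small=(309,160),carton=(412,300),table=(560,350))),("scene",dict(big=(195,447),small=(395,280),carton=(195,325),jar=(367,120)))):
    n=imaging.get_image(v)["img"]
    for k,(x,y) in its.items():
        q=np.s_[y-24:y+24,x-24:x+24];a,b=g(i0[v]["img"][q]),g(n[q])
        print(v,k,np.round(cv2.phaseCorrelate(a[:48,:48],b[:48,:48],cv2.createHanningWindow(a.shape[::-1],cv2.CV_32F))[0],2),np.round(a.mean()-b.mean(),1))
    if v=="top":
        h=n[240:262,200:245]; m=cv2.cvtColor(h,6);m0=cv2.cvtColor(i0[v]["img"][240:262,200:245],6)
        for r in range(22):print(240+r,''.join('#' if k<75 else '.' for k in m0[r]),' ',''.join('#' if k<75 else '.' for k in m[r]))
E
```

```text
top jar [0.   0.01] -1.4
top big [-0.01  0.03] -3.4
top small [0.03 0.  ] -3.9
top carton [-0.    0.01] -3.0
top table [ 0.03 -0.19] -3.6
240 .............................................   .............................................
241 .............................................   .............................................
242 .............................................   .............................................
243 .............................................   .............................................
244 .............................................   .............................................
245 .............................................   .............................................
246 .............................................   .............................................
247 .............................................   .............................................
248 ........................#####................   ...............#......########...............
249 ..........#####...###########................   ...........#######.#########
[... 608 characters left out ...]
6 ............................###..............   ####........#################################
257 ............................##...............   #######.....#################################
258 ............................##...............   #########..##################################
259 ............................###..............   #############################################
260 ............................###..............   #############################################
261 ............................###..............   #############################################
scene big [0.01 0.03] -1.7
scene small [ 0.   -0.01] -1.4
scene carton [0.02 0.01] -1.3
scene jar [0.03 0.05] -1.7
```

Bystanders have not moved (shifts ≤0.05 px). The hook lies within about 1 px of where it started, at table-level parallax, so the pole is flat in the tray. The gripper is clear.

```bash
python3 -c "
from bench import ticket
print(ticket.close_job())"
```

```text
the job is handed in; nothing more can be done
None
```

I pulled the sash down onto the sill, unhooked the pole and laid it flat in its tray, then handed in the job at about 21.5 s; the images show the ring at its shut height (to about 2 mm) and the carton, cans and jar unmoved.

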